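Take the twine spool off its stand

TASK

The kitchen twine is to be used from a bowl, where it cannot roll away: swing the stand's guide arm aside until it is well clear of the spool, slide the spool of twine up off its spindle, and set it down gently so that it stands upright on the bottom of the large cream bowl. Leave the arm swung aside and the bowl on the worktop, and do not disturb the small bowl or the mug.

Things in the scene. Friction and masses are not known exactly. Their poses are not given: they have to be found in the camera images.
- twine_stand: Fixed twine stand: oval wooden foot 168 x 90 mm, 18 mm thick; upright steel spindle (19 mm diameter, round tip 121 mm above the worktop); 90 mm behind it a 13 mm steel pivot post, 140 mm high with the arm's 21 mm collar. Origin on the worktop in the spindle's axis, z up; the post stands at +x 90 mm (yaw 0: beyond the spindle as seen from the robot).
- guide_arm (a joint): Turn of the guide arm about the pivot post, rad, -1.9 to 1.9; stays where left. The arm is an 8 mm wire, level, 130 mm above the worktop. 0: it points from the post along the stand's -x, its 32 mm eye over the spindle, blocking the spool. Positive: counter-clockwise from above (free end to the stand's -y side). Beyond 0.45 rad either way it is clear of the spool.
- guide_knob (a point): Grip point of the upright wooden knob at the guide arm's free end: centre of the knob, 158 mm above the worktop, 128 mm from the pivot axis. The knob is 17 mm in diameter where it is widest and reaches from 137 to 172 mm above the worktop.
- twine_spool: Spool of cream cotton twine wound on a cardboard tube: 62 mm diameter (straight from 9 to 89 mm of its height, shoulders rounded to 48 mm at both ends), 100 mm tall, bore 26 mm right through, about 160 g. Stands on the stand's wooden foot with the spindle through its bore. Origin at the centre of its underside, z up along its axis.
- large_bowl: Large plain cream porcelain bowl, 180 mm across the rim, 82 mm high, loose on the worktop. Origin at the centre of its underside, z up. Its flat inner floor is 12 mm above the origin and about 58 mm across; beyond that the wall curves up, so the spool stands safely only within about 9 mm of the centre.
- small_bowl: Small white porcelain bowl with a dark rim line, 128 mm across, 64 mm high, loose; a bystander. Origin at the centre of its underside, z up.
- mug: Yellow mug, 78 mm wide (113 mm with the handle), 102 mm high, loose; a bystander behind the stand. Origin at the centre of its underside, z up.
Not all that is in view belongs to the job. Leave any purple or red look-alike of the twine_spool alone.

How it is judged:
By the outcome, as a careful person would: the job done as asked, in the order asked, and still so for the second after the job is handed in, with the robot touching nothing.
It also fails if it takes over 54 s, if anything falls off the work surface, if the arm or the gripper's body presses on something with over 40 N, if the wrist force passes 120 N, or if a joint passes its speed limit or range.

ROBOT

A 7-joint arm with a two-finger parallel gripper is mounted at the origin on a cart in front of the work surface, level with it; the furniture and walls round the work are solid. World frame = base frame: x ahead of the robot, y to its left, z up, the work surface at z = 0. Lengths are in m, angles in rad, forces in N, time in s.
With the tool pointing down it reaches from about 0.4 to 0.875 m from the base axis. Payload 6.5 kg.
Tool frame: the origin (TCP) lies at the very end of the fingers, on their centre line; the grasp point (between the pads) lies robot.grasp_offset behind it (robot.grasp_offset is the distance from the TCP to the grasp point, in m); x points along the fingers, z is the direction in which the jaws open and shut, and the axes are right-handed (so a half turn about x gives the same grasp; the last joint's range is limited). The gripper opens to 88 mm and grips with 3 to 60 N. Pads are 18 mm wide; open, the fingers measure 123 mm over their backs; the gripper's body (75 mm by 187 mm) begins 45 mm behind the grasp point.
Start: joints at [-1.21, 0.536, -0.004, 1.538, 0.003, 1.067, -0.071], TCP at [0.269, 0.592, 0.207] pointing down, gripper open.
Joint ranges: [-2.7, 2.7], [-0.37, 2.16], [-1.27, 1.26], [0.24, 2.4], [-1.31, 4.45], [0.19, 1.91], [-2.76, 2.76]. Speed limits (rad/s): [2.39, 2.39, 3.14, 3.14, 3.14, 3.14, 3.14].

INTERFACE

Orientations are given as [roll, pitch, yaw] about the fixed x, y, z axes, in that order (R = Rz(yaw) Ry(pitch) Rx(roll)).
In Python, from workcell import robot gives the robot as it stands.
- The arm moves only by the shell command python3 -m jog 'ROWS' [FORCE]. ROWS is JSON, one flat list of numbers, 7 for each row, row after row: the shift along the tool's x, y, z in m, then the turn, a rotation vector about the tool's x, y, z in degrees, then the opening, from 0 (shut) to 1 (fully open). In form: [x, y, z, rx, ry, rz, jaw, x, y, z, rx, ry, rz, jaw, ...]. A call has 1 to 12 rows; each row shifts and turns the commanded pose from where the row before left it, along the tool's axes as they then stand; what a row does not reach is not made up. A row lasts 1/12 s, in which the tool goes at most 41.7 mm and 7.16 degrees, less where a joint would pass 70% of its speed; a pose out of reach is approached as far as the arm can. A call with a gripper value outside its range is refused whole. The fingers move at their own pace and stop on an object; FORCE is the grip in N (left out, the last holds). Time passes only in rows, so rows that do not move let the fingers close. It gives the time, the measured TCP pose, the force and the opening at its end, in the units of the state.
- robot.observe(): the state, without advancing time (a new reading comes with each control period).
- robot.read_camera(name): name is "scene" or "top" or "wrist"; returns a dict with "color" (400x640x3 uint8, red, green, blue), "fx", "fy", "cx", "cy" (pixels), "extrinsics" (4x4, takes a point from world to camera coordinates); the wrist camera has in their place "hand_eye" (4x4, takes a point from camera to tool coordinates, whose origin is the TCP and whose axes are the tool frame's). Camera axes: x right, y up, looking along -z (the intrinsics and any distortion apply to the point x, -y, -z); pixel columns grow to the right and rows downward; lengths in m; the calibration is good to about 2 mm. A picture is of the moment at which its call begins: read the wrist's pose just before it. There is no depth.
- robot.sign_off(): hands the job in, once; it reports no verdict.
Trained networks look in a picture, given as the dict that the camera call returned (one of the last four; its "shot" number tells which), for a name from the list of things; names that differ only in an ending like _2 or _b are one class to them, and where a whole thing is asked for, a point or a joint stands for the part that bears it (a point fixed in the world has none). Each returns a list of dicts, best first, with "confidence" (0 to 1); they miss things now and then, are a little off and sometimes report something else, mostly with a low value. They report only what shows in the picture. A call takes as long as a camera call. They do not tell look-alikes from the thing itself.
- robot.trace(picture, query): "pixels" (400x640 bool, what is visible of it) and "location" ([row, column] in pixels, amid what is visible of it).
The state is a dict: "t": time; "qpos": joint angles; "joint_velocities": joint speeds; "tau": joint torques, N m; "ee_pos": TCP position; "orientation": TCP orientation; "force": force on the tool from outside, world axes, zero at the start; "ft_torque": the same for the moment, N m; "finger_gap": opening from 0.0 (shut) to 1.0 (fully open).
Only numpy, scipy, OpenCV 4.12 (cv2) and the standard library are available. Lean on these libraries where they do the work, as an engineer would, in place of code of your own. Each camera call takes 0.05 s, during which the arm holds its last target. There are 200 camera calls.

## Working session

There is one attempt and no reset: what is moved stays moved. The work goes in short steps, Python scripts to look and compute and a shell command to move; the robot and the scene stay as the last step left them, time stands still between calls to the robot, and variables do not carry over. Pictures are saved under pics/ and viewed, about 8 in all and at most 12, crops included, and the job is handed in when it is done.

```bash
mkdir -p pics; ls; python3 - <<'E'
from workcell import robot
import cv2,numpy as np
s=robot.observe();print({k:np.round(v,3).tolist() for k,v in s.items()},robot.grasp_offset)
ims=[]
for n in["scene","top"]:
    p=robot.read_camera(n);im=p["color"][:,:,::-1].copy()
    print(n,p["fx"],p["cx"],p["cy"],np.round(p["extrinsics"],3).tolist(),[k for k in p])
    for q in["twine_stand","guide_arm","guide_knob","twine_spool","large_bowl","small_bowl","mug"]:
        for d in robot.trace(p,q)[:3]:
            print(n,q,round(d["confidence"],2),np.round(d["location"]),d["pixels"].sum())
    cv2.imwrite(f"pics/{n}.png",im)
E
```

```text
pics
{'t': 0.0, 'qpos': [-1.21, 0.537, -0.004, 1.539, 0.003, 1.067, -0.071], 'joint_velocities': [0.001, 0.002, 0.0, -0.0, -0.001, 0.003, 0.0], 'tau': [-0.001, -57.096, 0.99, -25.16, -0.056, 0.018, 0.0], 'ee_pos': [0.269, 0.591, 0.206], 'orientation': [-3.057, 1.569, -1.913], 'force': [0.501, 0.239, 0.014], 'ft_torque': [0.05, -0.007, -0.046], 'finger_gap': 1.001} 0.0187
scene 493.4807753573119 316.85395747882103 198.86772226146638 [[0.828, -0.56, 0.022, -0.441], [0.322, 0.508, 0.799, -0.242], [-0.459, -0.654, 0.602, -1.136], [0.0, 0.0, 0.0, 1.0]] ['color', 'fx', 'fy', 'cx', 'cy', 'extrinsics', 'shot']
scene twine_stand 0.78 [216. 322.] 1260
scene guide_arm 0.53 [188. 308.] 288
scene twine_spool 0.88 [210. 260.] 572
scene twine_spool 0.68 [244. 262.] 918
scene twine_spool 0.57 [208. 303.] 733
scene large_bowl 0.96 [281. 358.] 4117
scene small_bowl 0.71 [176. 248.] 1081
scene mug 0.75 [182. 350.] 1108
top 438.25529312208477 312.3791312082687 198.47266498743005 [[0.024, -1.0, -0.005, -0.005], [0.984, 0.023, 0.178, -0.549], [-0.178, -0.009, 0.984, -1.171], [0.0, 0.0, 0.0, 1.0]] ['color', 'fx', 'fy', 'cx', 'cy', 'extrinsics', 'shot']
top twine_stand 0.82 [196. 319.] 1327
top guide_arm 0.76 [203. 312.] 395
top guide_knob 0.81 [199. 318.] 256
top twine_spool 0.86 [254. 287.] 420
top twine_spool 0.7 [216. 304.] 248
top large_bowl 0.91 [233. 415.] 3509
top large_bowl 0.21 [206. 316.] 130
top small_bowl 0.86 [231. 220.] 1765
top mug 0.65 [150. 300.] 899
top mug 0.58 [212. 308.] 288
```

View pics/scene.png

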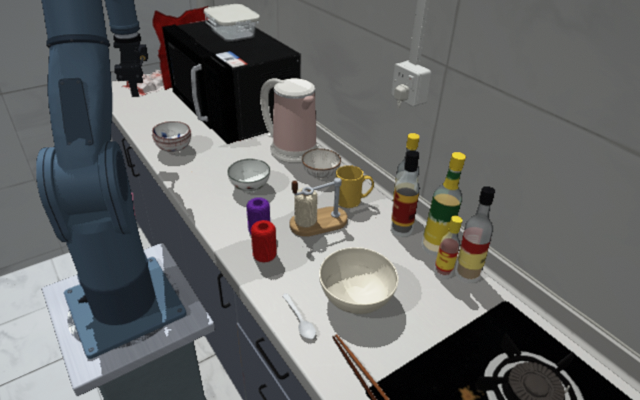

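View pics/top.png

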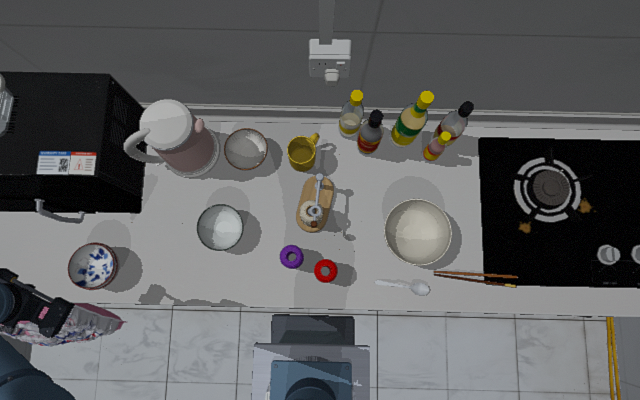

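The cream spool on the stand is at scene (col 303, row 208) and top (~312, 212). The look-alikes are purple at (260, 210) and red at (262, 244) in the scene view. The large bowl is at top (415, 233). Next I'll take an enlarged crop and measure.

```bash
cat > h.py <<'E'
import numpy as np,cv2
from workcell import robot
from scipy.spatial.transform import Rotation as Ro
def ray(p,u,v):
    "world origin and direction of pixel(s), columns u rows v"
    d=np.stack([(np.asarray(u)-p["cx"])/p["fx"],-(np.asarray(v)-p["cy"])/p["fy"],-np.ones(np.shape(u))],-1)
    E=p["extrinsics"];R=E[:3,:3];return -R.T@E[:3,3],d@R
def onz(p,u,v,z):
    o,d=ray(p,u,v);return o+d*((z-o[2])/d[...,2])[...,None]
def proj(p,X):
    E=p["extrinsics"];c=np.asarray(X)@E[:3,:3].T+E[:3,3]
    return np.stack([p["cx"]+p["fx"]*c[...,0]/-c[...,2],p["cy"]-p["fy"]*c[...,1]/-c[...,2]],-1)
def wrist():
    s=robot.observe();p=robot.read_camera("wrist")
    T=np.eye(4);T[:3,:3]=Ro.from_euler("xyz",s["orientation"]).as_matrix();T[:3,3]=s["ee_pos"]
    F=p["hand_eye"];p["extrinsics"]=np.linalg.inv(T@F);return s,p
def circ(p,m,z):
    c=max(cv2.findContours(m.astype(np.uint8),cv2.RETR_EXTERNAL,cv2.CHAIN_APPROX_NONE)[0],key=len)[:,0]
    c=cv2.convexHull(c)[:,0].astype(float)
    P=onz(p,c[:,0],c[:,1],z)[:,:2].astype(np.float32)
    e=cv2.minEnclosingCircle(P);A=np.c_[2*P,np.ones(len(P))];x=np.linalg.lstsq(A,(P**2).sum(1),rcond=None)[0]
    return x[:2],np.sqrt(x[2]+x[0]**2+x[1]**2),e
E
python3 - <<'E'
from h import *
p=robot.read_camera("top");q=robot.read_camera("scene")
for n,z in[("large_bowl",.082),("small_bowl",.064),("mug",.102)]:
    d=robot.trace(p,n)[0];print(n,circ(p,d["pixels"],z))
d=robot.trace(p,"twine_stand")[0];v,u=np.nonzero(d["pixels"]);print("stand",onz(p,u,v,.018)[:,:2].mean(0),onz(p,u,v,.018).min(0),onz(p,u,v,.018).max(0))
a=cv2.resize(p["color"][160:245,275:365],None,fx=6,fy=6,interpolation=2)[:,:,::-1]
b=cv2.resize(q["color"][165:245,280:370],None,fx=6,fy=6,interpolation=2)[:,:,::-1]
cv2.imwrite("pics/a.png",cv2.resize(np.vstack([a,b]),None,fx=1,fy=1)[:, :] if 0 else np.hstack([cv2.resize(a,(400,378)),cv2.resize(b,(400,356)) if 0 else cv2.resize(b,(400,378))]))
E
```

```text
large_bowl (array([ 0.46056414, -0.2751568 ]), np.float64(0.08956408186393189), ((0.4602760672569275, -0.27551189064979553), 0.09078902006149292))
small_bowl (array([0.46065533, 0.25635842]), np.float64(0.06369600883971158), ((0.4604412019252777, 0.2556173503398895), 0.06519704312086105))
mug (array([ 0.57841704, -0.01015101]), np.float64(0.024599335705641278), ((0.579142689704895, -0.00966775231063366), 0.028013797476887703))
stand [ 0.54853025 -0.00212116] [ 0.45831473 -0.04799761  0.018     ] [0.6296615  0.05335122 0.018     ]
```

View pics/a.png

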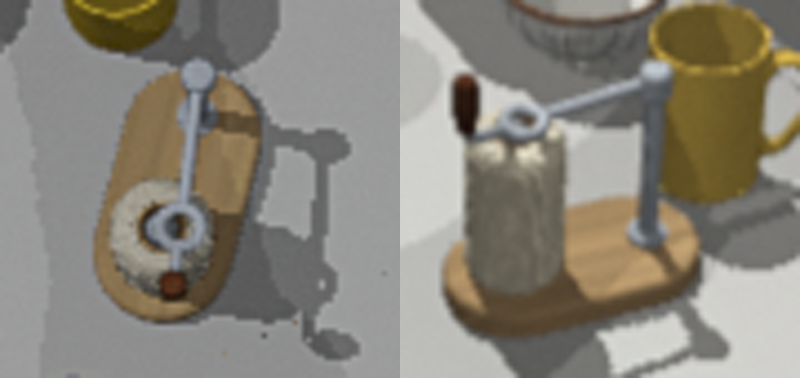

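The crop confirms it: the cream spool is on the wooden stand under the eye, with the brown knob at the free end. In the left crop the knob is at (173, 285), the post top at (198, 75) and the spool bore at about (163, 228).

```bash
python3 - <<'E'
from h import *
p=robot.read_camera("top");q=robot.read_camera("scene")
def tri(a,b):
    A=[];B=[]
    for c,(u,v) in((p,a),(q,b)):
        o,d=ray(c,u,v);d/=np.linalg.norm(d);M=np.eye(3)-np.outer(d,d);A.append(M);B.append(M@o)
    return np.linalg.lstsq(np.vstack(A),np.hstack(B),rcond=None)[0]
t=lambda x,y:(275+x/4.444-.4,160+y/4.447-.4)
s=lambda x,y:(280+(x-400)/4.444-.4,165+y/4.725-.4)
print("post",tri(t(198,75),s(657,72)),onz(p,*t(198,75),.14),onz(q,*s(657,72),.14))
print("postbase",onz(p,*t(197,118),.022),onz(q,*s(648,235),.022))
print("knob",tri(t(173,285),s(466,103)),onz(p,*t(173,285),.17),onz(q,*s(466,103),.156))
print("eye",onz(p,*t(178,227),.13),onz(q,*s(524,122),.13))
print("spooltop",onz(p,*t(163,228),.118))
d=[x for x in robot.trace(q,"twine_spool") if abs(x["location"][1]-303)<8]
if d: v,u=np.nonzero(d[0]["pixels"]);print("spool",u.min(),u.max(),v.min(),v.max())
R=Ro.from_euler("xyz",robot.observe()["orientation"]).as_matrix();print(R.round(3))
E
```

```text
post [ 0.59117609 -0.00890423  0.13430336] [ 0.59086112 -0.00942534  0.14      ] [ 0.58495641 -0.01511614  0.14      ]
postbase [ 0.59001341 -0.00998842  0.022     ] [ 0.5852987  -0.01454958  0.022     ]
knob [0.4639006  0.0029618  0.15415741] [0.46348726 0.00209746 0.17      ] [0.46091205 0.00133798 0.156     ]
eye [5.02337011e-01 2.11944632e-04 1.30000000e-01] [ 0.49926132 -0.00117112  0.13      ]
spooltop [0.50336535 0.00905648 0.118     ]
spool 294 316 192 226
[[ 0.    -0.91   0.414]
 [-0.     0.414  0.91 ]
 [-1.    -0.    -0.   ]]
```

```bash
python3 -m jog '[-0.003,-0.021,-0.0228,0,0,0,1,-0.004,-0.021,-0.0228,0,0,0,1,-0.004,-0.021,-0.0228,0,0,0,1,-0.004,-0.021,-0.0228,0,0,0,1,-0.004,-0.021,-0.0228,0,0,0,1,-0.004,-0.021,-0.0228,0,0,0,1,-0.004,-0.021,-0.0228,0,0,0,1,-0.004,-0.021,-0.0228,0,0,0,1,-0.004,-0.021,-0.0228,0,0,0,1,0,-0.021,-0.0228,0,0,0,1]' 15
python3 -m jog '[0,-0.021,-0.0228,0,0,0,1,0,-0.021,-0.0228,0,0,0,1,0,-0.021,-0.0228,0,0,0,1,0,-0.021,-0.0228,0,0,0,1,0,-0.021,-0.0228,0,0,0,1,0,-0.021,-0.0228,0,0,0,1,0,-0.021,-0.0228,0,0,0,1,0,-0.021,-0.0228,0,0,0,1]'
python3 -m jog '[0,0,0,-6.3,0,0,0.6,0,0,0,-6.3,0,0,0.6,0,0,0,-6.4,0,0,0.6,0,0,0,0,0,0,0.6,0,0,0,0,0,0,0.6]'
python3 - <<'E'
from h import *
s,p=wrist();print(s["ee_pos"],s["orientation"],s["qpos"])
for n in["guide_knob","guide_arm","twine_spool","twine_stand"]:
    for d in robot.trace(p,n)[:2]:print(n,d["confidence"],d["location"],d["pixels"].sum(),onz(p,d["location"][1],d["location"][0],.16))
cv2.imwrite("pics/w1.png",p["color"][:,:,::-1])
for X in([.463,.002,.16],[.59,-.01,.14],[.503,.009,.118]):print(proj(p,X))
E
```

```text
t: 2.08
ee_pos: [0.3665, 0.2961, 0.2424]
orientation: [-0.316, 1.569, 0.828]
force: [0.8, 0.3, -0.1]
finger_gap: 1.0
t: 2.75
ee_pos: [0.4437, 0.0602, 0.2419]
orientation: [-0.676, 1.57, 0.468]
force: [0.7, -0.5, -0.2]
finger_gap: 0.999
t: 3.17
ee_pos: [0.4433, 0.0616, 0.2416]
orientation: [-0.943, 1.57, 0.53]
force: [-0.3, -0.4, 0.5]
finger_gap: 0.644
[0.44332789 0.06164403 0.2416453 ] [-0.94278379  1.57047528  0.5295268 ] [-0.47111435  0.14065078  0.25685441  2.02119946 -0.04288715  0.98441734
  1.2793535 ]
guide_knob 0.67 [232.5, 269.7] 1044 [0.48025876 0.00920284 0.16      ]
guide_arm 0.61 [231.3, 268.6] 876 [0.47885617 0.00831529 0.16      ]
twine_spool 0.73 [214.0, 290.5] 1896 [0.46273493 0.03236964 0.16      ]
twine_spool 0.71 [130.1, 306.3] 2206 [0.38490823 0.05673891 0.16      ]
twine_stand 0.6 [231.2, 282.4] 3575 [0.48011596 0.02197172 0.16      ]
[259.70406253 217.13997071]
[270.59853944 311.00925233]
[278.49388991 234.78503941]
```

View pics/w1.png

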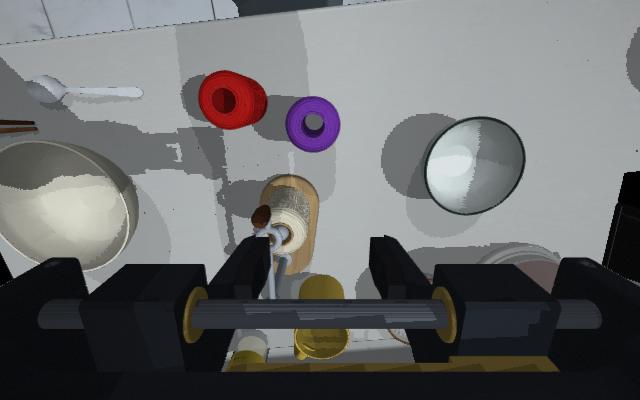

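```bash
python3 -m jog '[0,-0.0127,-0.0287,0,0,0,0.6,0,-0.0127,-0.0287,0,0,0,0.6,0.01,0,0,0,0,0,0.6,0.02,0,0,0,0,0,0.6,0.02,0,0,0,0,0,0.6,0,0,0,0,0,0,0.6]'
python3 - <<'E'
from h import *
s,p=wrist();print(s["ee_pos"],s["orientation"])
for n in["guide_knob"]:
    for d in robot.trace(p,n)[:2]:print(n,d["confidence"],d["location"],d["pixels"].sum(),onz(p,d["location"][1],d["location"][0],.16))
cv2.imwrite("pics/w2.png",p["color"][:,:,::-1])
for X in([.463,.002,.16],[.59,-.01,.14],[.503,.009,.118]):print(proj(p,X))
E
```

```text
t: 3.92
ee_pos: [0.4607, 0.0021, 0.1886]
orientation: [1.834, 1.565, -2.975]
force: [0.3, 0.5, -0.2]
finger_gap: 0.597
[0.46068108 0.00211001 0.18858543] [ 1.83351538  1.56522975 -2.97484837]
guide_knob 0.65 [236.0, 321.6] 1512 [0.48071556 0.00276914 0.16      ]
[318.45328759 215.37844857]
[319.03195762 329.56567052]
[329.99281394 237.43255403]
```

View pics/w2.png

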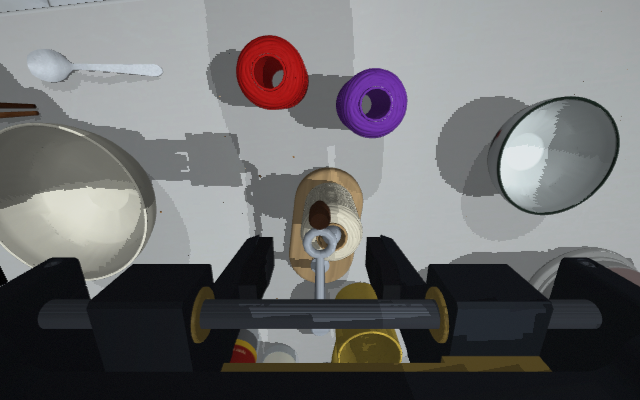

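The knob at (319, 215) matches the prediction (318, 215). I'll descend and grip it.

```bash
python3 -m jog '[0.015,-0.002,0,0,0,0,0.6,0.015,0,0,0,0,0,0.6,0.015,0,0,0,0,0,0.5,0,0,0,0,0,0,0,0,0,0,0,0,0,0,0,0,0,0,0,0,0,0,0,0,0,0,0,0,0,0,0,0,0,0,0]' 12
```

```text
t: 4.68
ee_pos: [0.4659, 0.002, 0.1475]
orientation: [-1.273, 1.569, 0.202]
force: [-0.2, 0.0, -0.3]
finger_gap: 0.173
```

```bash
python3 -m jog '[0,-0.0005,0.0112,5,0,0,0,0,-0.0005,0.0112,5,0,0,0,0,-0.0005,0.0112,5,0,0,0,0,-0.0005,0.0112,5,0,0,0,0,-0.0005,0.0112,5,0,0,0,0,-0.0005,0.0112,5,0,0,0]'
```

```text
t: 5.18
ee_pos: [0.4888, 0.065, 0.1471]
orientation: [-0.326, 1.57, 0.622]
force: [0.3, -0.5, 0.0]
finger_gap: 0.004
```

The jaws shut, so the knob slipped out. I'll look at where it is now.

```bash
python3 -m jog '[-0.03,0,0,0,0,0,0,-0.03,0,0,0,0,0,0,0,0,0,0,0,0,0.6,0,0,0,0,0,0,0.6]'
python3 - <<'E'
from h import *
s,p=wrist();print(s["ee_pos"],s["orientation"])
for d in robot.trace(p,"guide_knob")[:2]:print(d["confidence"],d["location"],d["pixels"].sum(),onz(p,d["location"][1],d["location"][0],.16))
cv2.imwrite("pics/w3.png",p["color"][:,:,::-1])
for X in([.463,.002,.16],[.59,-.01,.14],[.503,.009,.118]):print(proj(p,X))
E
```

```text
t: 5.52
ee_pos: [0.4898, 0.0646, 0.2083]
orientation: [-0.591, 1.567, 0.361]
force: [0.5, 1.0, -0.0]
finger_gap: 0.135
[0.48979627 0.06458952 0.20834377] [-0.59101539  1.56657949  0.36122551]
0.84 [229.1, 263.1] 1287 [0.48063624 0.01283716 0.16      ]
[240.18935112 220.49447436]
[315.79609506 310.85498426]
[281.47731161 230.15018657]
```

View pics/w3.png

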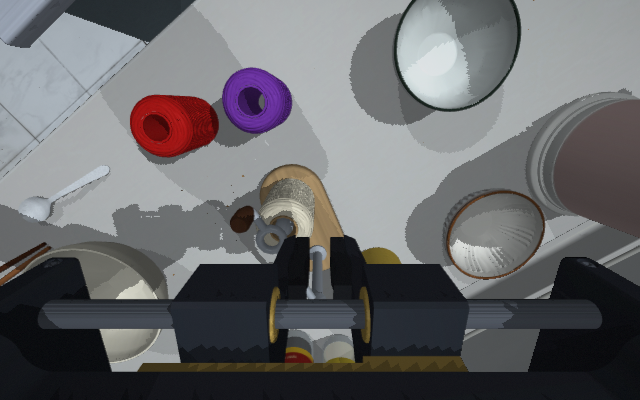

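The knob is still at (242, 219), about (0.463, 0.003): the grip was too high and still closing. I'll regrip lower and let the jaws close fully.

```bash
python3 -m jog '[0,-0.0071,-0.033,0,0,0,0.5,0,-0.007,-0.033,0,0,0,0.5,0,0,0,-6,0,0,0.5,0,0,0,-6,0,0,0.5,0,0,0,-6,0,0,0.5,0,0,0,-6,0,0,0.5,0,0,0,-6,0,0,0.5,0,0,0,0,0,0,0.5,0,0,0,0,0,0,0.5]' 20
```

```text
t: 6.37
ee_pos: [0.4609, 0.0021, 0.2058]
orientation: [1.781, 1.569, -3.03]
force: [0.1, -0.3, 0.2]
finger_gap: 0.502
```

```bash
python3 -m jog '[0.022,-0.002,0,0,0,0,0.5,0.022,0,0,0,0,0,0.5,0.022,0,0,0,0,0,0.5,0,0,0,0,0,0,0.5,0,0,0,0,0,0,0,0,0,0,0,0,0,0,0,0,0,0,0,0,0,0,0,0,0,0,0,0,0,0,0,0,0,0,0,0,0,0,0,0,0,0,0,0,0,0,0,0,0]' 20
```

```text
t: 7.28
ee_pos: [0.4638, 0.0021, 0.1409]
orientation: [-1.167, 1.57, 0.308]
force: [-0.6, 0.2, -0.4]
finger_gap: 0.011
```

Shut again, without the knob. I'll look from the wrist and scene cameras.

```bash
python3 - <<'E'
from h import *
s,p=wrist();print(s["ee_pos"]);q=robot.read_camera("scene")
b=cv2.resize(q["color"][150:240,260:380],(533,400),interpolation=2)
cv2.imwrite("pics/w4.png",np.hstack([p["color"][110:310,190:450],cv2.resize(b,(267,200))])[:,:,::-1].repeat(1,0) if 0 else cv2.resize(np.hstack([p["color"][110:310,190:450],cv2.resize(b,(267,200))]),(790,300))[:,:,::-1])
g=Ro.from_euler("xyz",s["orientation"]).as_matrix();t=s["ee_pos"]
print("tcp",proj(p,t),"grasp",proj(p,t-g[:,0]*.0187))
for X in([.463,.002,.16],[.59,-.01,.14],[.503,.009,.118]):print(proj(p,X))
print(p["hand_eye"].round(3))
E
```

```text
[0.46380131 0.00212339 0.14086345]
tcp [318.11763824 227.65374215] grasp [318.00751346 240.1867151 ]
[317.6849842  239.36936548]
[318.41767822 369.4234412 ]
[331.62486151 260.01075817]
[[-0.001  0.308 -0.951 -0.177]
 [-0.001  0.951  0.308  0.08 ]
 [ 1.     0.001 -0.     0.001]
 [ 0.     0.     0.     1.   ]]
```

View pics/w4.png

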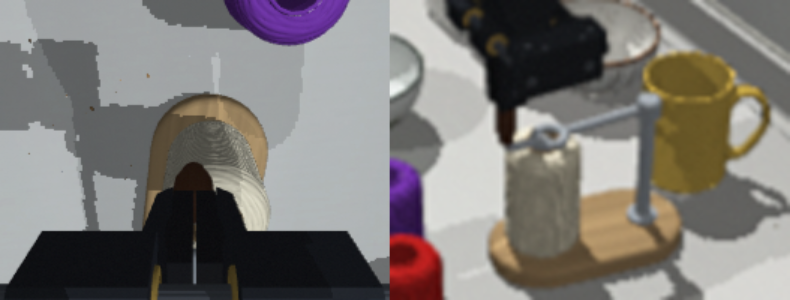

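```bash
python3 -m jog '[-0.02,0,0,0,0,0,0,-0.02,0,0,0,0,0,0,-0.02,0,0,0,0,0,0,0,0,0,0,0,0,0.3,0,0,0,0,0,0,0.3,0,0,0,0,0,0,0.3]'
python3 - <<'E'
from h import *
s,p=wrist();print(s["ee_pos"]);q=robot.read_camera("scene");t=robot.read_camera("top")
g=Ro.from_euler("xyz",s["orientation"]).as_matrix();X=s["ee_pos"];out=[]
for c,(r,k) in((q,(130,270)),(t,(150,260)),(p,(130,240))):
    u=proj(c,X);u2=proj(c,X-g[:,0]*.0187);u3=proj(c,np.array([.463,.002,.16]));print(u,u2,u3)
    n=100 if c is not p else 150
    im=cv2.resize(c["color"][r:r+n,k:k+n],(264,264) if 0 else (400,400) ,interpolation=2)[:,:,::-1].copy()
    for a,col in((u,(0,255,0)),(u2,(255,0,255)),(u3,(255,255,0))):cv2.drawMarker(im,tuple(int(x) for x in ((a-[k,r]+.5)*400/n)),col,0,12,1)
    out.append(cv2.resize(im,(266,266)))
cv2.imwrite("pics/m.png",np.hstack(out))
E
```

```text
t: 7.88
ee_pos: [0.4632, 0.0021, 0.2]
orientation: [1.655, 1.57, 3.13]
force: [-0.2, -0.1, 0.3]
finger_gap: 0.208
[0.4631587  0.00211517 0.19995508]
[294.96665752 171.60919717] [294.93973717 165.30704272] [295.00350521 184.73382041]
[313.48659747 222.31504876] [313.46589529 221.32668991] [313.57343368 224.36815238]
[318.11694593 227.6516145 ] [318.00680162 240.18432021] [318.13825073 207.19282446]
```

View pics/m.png

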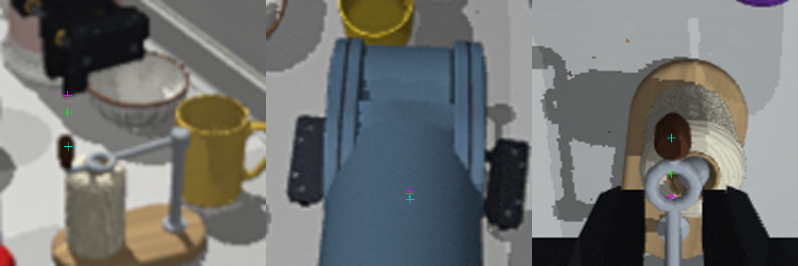

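The green marker (the reported TCP) sits about 7 px below the visible fingertips. The real finger end is therefore about 20 mm higher and about 6 mm further in (+x) than reported, which explains both slips. I'll compensate with a deeper grip, moved outward.

```bash
python3 -m jog '[0.02,0.003,0,0,0,0,0.5,0.02,0.003,0,0,0,0,0.5,0.019,0,0,0,0,0,0.5,0.01,0,0,0,0,0,0.5,0.009,0,0,0,0,0,0.5,0,0,0,0,0,0,0.3,0,0,0,0,0,0,0.1,0,0,0,0,0,0,0,0,0,0,0,0,0,0,0,0,0,0,0,0,0,0,0,0,0,0,0,0,0,0,0,0,0,0,0]' 20
```

```text
t: 9.03
ee_pos: [0.4584, 0.0027, 0.1232]
orientation: [-1.303, 1.569, 0.173]
force: [-0.1, 0.3, 4.7]
finger_gap: 0.18
```

```bash
python3 -m jog '[-0.001,-0.0005,0.0115,5,0,0,0,0,-0.0005,0.0115,5,0,0,0,0,-0.0005,0.0115,5,0,0,0,0,-0.0005,0.0115,5,0,0,0]'
```

```text
t: 9.37
ee_pos: [0.4706, 0.0468, 0.1234]
orientation: [-1.541, 1.569, -0.419]
force: [4.5, -2.2, -6.2]
finger_gap: 0.183
```

Still holding, so I'll continue the arc to about 85°.

```bash
python3 -m jog '[0,-0.0005,0.0115,5,0,0,0,0,-0.0005,0.0115,5,0,0,0,0,-0.0005,0.0115,5,0,0,0,0,-0.0005,0.0115,5,0,0,0,0,-0.0005,0.0115,5,0,0,0,0,-0.0005,0.0115,5,0,0,0]'
python3 -m jog '[0,-0.0005,0.0115,5,0,0,0,0,-0.0005,0.0115,5,0,0,0,0,-0.0005,0.0115,5,0,0,0,0,-0.0005,0.0115,5,0,0,0,0,-0.0005,0.0115,5,0,0,0,0,-0.0005,0.0115,5,0,0,0,0,0,0,0,0,0,0,0,0,0,0,0,0,0]'
```

```text
t: 9.87
ee_pos: [0.5145, 0.0987, 0.1234]
orientation: [-1.845, 1.57, -1.246]
force: [2.4, -2.5, -1.6]
finger_gap: 0.18
t: 10.53
ee_pos: [0.5786, 0.122, 0.1234]
orientation: [-0.595, 1.571, -0.513]
force: [0.3, 0.8, 0.7]
finger_gap: 0.179
```

```bash
python3 -m jog '[0,0,0,0,0,0,0.5,0,0,0,0,0,0,0.5,0,0,0,0,0,0,0.5,-0.02,0,0,0,0,0,0.5,-0.03,0,0,0,0,0,0.7,-0.04,0,0,0,0,0,1,-0.04,0,0,0,0,0,1]'
python3 -m jog '[0,0,0,-7,0,0,1,0,0,0,-7,0,0,1,0,0,0,-7,0,0,1,0,0,0,-7,0,0,1,0,0,0,-7,0,0,1,0,0,0,-7,0,0,1,0,0,0,-7,0,0,1,0,0,0,-7,0,0,1,0,0,0,-7,0,0,1,0,0,0,-7,0,0,1,0,0,0,-7,0,0,1,0,0,0,-4,0,0,1]'
python3 - <<'E'
from h import *
s=robot.observe();print(Ro.from_euler("xyz",s["orientation"]).as_matrix().round(3),s["ee_pos"],s["qpos"])
E
```

```text
t: 11.12
ee_pos: [0.5772, 0.1211, 0.2545]
orientation: [-2.929, 1.568, -2.85]
force: [0.8, 1.0, 0.2]
finger_gap: 0.689
t: 12.12
ee_pos: [0.578, 0.1213, 0.2536]
orientation: [1.498, 1.57, 2.998]
force: [-0.4, 0.0, 1.1]
finger_gap: 1.003
[[-0.    -0.997  0.071]
 [ 0.     0.071  0.997]
 [-1.     0.     0.   ]] [0.57797707 0.12125331 0.25356675] [-0.58371876  0.40494035  0.40315147  1.66982735 -0.17419843  1.10269937
  1.36887667]
```

```bash
python3 -m jog '[0,0.0243,-0.0388,0,0,0,1,0,0.0243,-0.0388,0,0,0,1,0,0.0243,-0.0388,0,0,0,1,0,0,0,0,0,0,1,0,0,0,0,0,0,1]'
python3 - <<'E'
from h import *
s,p=wrist();print(s["ee_pos"]);q=robot.read_camera("scene")
for c,nm in((p,"w"),(q,"s")):
  for n in ("twine_spool","guide_knob","guide_arm","large_bowl"):
    for d in robot.trace(c,n)[:3]:
        v,u=np.nonzero(d["pixels"]);print(nm,n,round(d["confidence"],2),d["location"],u.min(),u.max(),v.min(),v.max(),onz(c,d["location"][1],d["location"][0],.118))
im=cv2.resize(p["color"][130:330,190:450],None,fx=2,fy=2)[:,:,::-1].copy()
b=cv2.resize(q["color"][140:240,270:370],(270,270))[:,:,::-1]
for X in([.503,.009,.118],[.59,-.01,.14]):
    a=proj(p,X);print(a);cv2.drawMarker(im,tuple(int(x) for x in (a-[190,130]+.5)*2),(255,255,0),0,12,1)
im[:270,:0]=0
cv2.imwrite("pics/n.png",np.hstack([im,cv2.copyMakeBorder(b,0,130,0,0,cv2.BORDER_CONSTANT)]))
E
```

```text
t: 12.53
ee_pos: [0.5027, 0.019, 0.2539]
orientation: [0.161, 1.57, 1.651]
force: [0.8, 1.0, 0.9]
finger_gap: 1.004
[0.50270906 0.01903257 0.25388074]
w twine_spool 0.86 [66.8, 344.8] 320 375 33 96 [0.39000424 0.05503667 0.118     ]
w twine_spool 0.74 [38.4, 263.3] 232 296 4 75 [ 0.35802052 -0.02303292  0.118     ]
w twine_spool 0.66 [166.3, 314.1] 285 337 142 201 [0.48881301 0.01529741 0.118     ]
w guide_knob 0.75 [246.7, 350.6] 292 404 230 264 [0.59215247 0.05101736 0.118     ]
w guide_knob 0.69 [149.1, 79.8] 2 160 78 222 [ 0.44858464 -0.23846028  0.118     ]
w guide_arm 0.64 [248.0, 348.2] 292 408 230 264 [0.59368383 0.04799801 0.118     ]
w large_bowl 0.63 [149.0, 80.9] 1 161 78 223 [ 0.44857742 -0.23722535  0.118     ]
s twine_spool 0.76 [207.4, 262.7] 245 269 197 230 [0.37309602 0.01203414 0.118     ]
s twine_spool 0.67 [207.4, 303.1] 293 317 186 226 [ 0.45902826 -0.04255364  0.118     ]
s twine_spool 0.56 [242.0, 264.8] 250 276 220 262 [ 0.31395099 -0.10428725  0.118     ]
s guide_knob 0.78 [167.1, 314.7] 305 340 149 185 [0.58709051 0.09556708 0.118     ]
s guide_arm 0.64 [169.4, 313.5] 305 340 148 185 [0.57768249 0.08760703 0.118     ]
s large_bowl 0.89 [279.7, 359.5] 319 397 246 314 [ 0.42486802 -0.31746813  0.118     ]
s large_bowl 0.67 [208.4, 300.7] 293 316 187 226 [ 0.45170418 -0.04275214  0.118     ]
s large_bowl 0.2 [168.8, 316.9] 305 340 149 185 [0.58749245 0.08504581 0.118     ]
[309.66030783 179.04383364]
[299.66645166 258.04560462]
```

View pics/n.png

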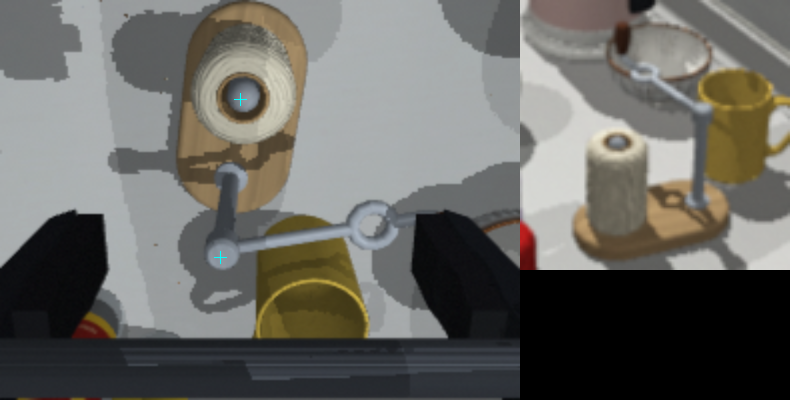

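The guide arm is clear: its eye is at crop (373, 222), about 75° off the spool. The spool bore is at crop (243, 97), so the spool is at about (0.502, 0.011). I'll align and go down partway.

```bash
python3 -m jog '[0.03,0.0056,-0.0085,0,0,0,1,0.03,0,0,0,0,0,1,0.025,0,0,0,0,0,1,0,0,0,0,0,0,1,0,0,0,0,0,0,1]' 20
```

```text
t: 13.45
ee_pos: [0.4973, 0.013, 0.1681]
orientation: [1.975, 1.568, -2.816]
force: [1.2, 0.0, 0.6]
finger_gap: 0.999
```

```bash
python3 -m jog '[0.025,0.001,-0.002,0,0,0,1,0.025,0,0,0,0,0,1,0.025,0,0,0,0,0,1,0.02,0,0,0,0,0,1,0.01,0,0,0,0,0,1,0,0,0,0,0,0,1,0,0,0,0,0,0,0.5,0,0,0,0,0,0,0.5,0,0,0,0,0,0,0.5,0,0,0,0,0,0,0.5,0,0,0,0,0,0,0.5,0,0,0,0,0,0,0.5]' 20
```

```text
t: 14.45
ee_pos: [0.4978, 0.0111, 0.0645]
orientation: [-1.406, 1.569, 0.087]
force: [-0.4, -0.4, 6.5]
finger_gap: 0.692
```

```bash
python3 -m jog '[0,0,0,0,0,0,0.5,0,0,0,0,0,0,0.5]' 20
```

```text
t: 14.62
ee_pos: [0.4978, 0.0111, 0.0645]
orientation: [-1.398, 1.569, 0.094]
force: [-0.5, -0.5, 6.5]
finger_gap: 0.691
```

```bash
python3 -m jog '[-0.005,0,0,0,0,0,0.5,-0.008,0,0,0,0,0,0.5,-0.012,0,0,0,0,0,0.5,-0.015,0,0,0,0,0,0.5,0,0,0,0,0,0,0.5]' 25
```

```text
t: 15.03
ee_pos: [0.4982, 0.0113, 0.1059]
orientation: [-1.327, 1.567, 0.166]
force: [0.6, -0.4, -1.4]
finger_gap: 0.688
```

```bash
python3 -m jog '[-0.015,0,0,0,0,0,0.5,-0.02,0,0,0,0,0,0.5,-0.02,0,0,0,0,0,0.5,-0.02,0,0,0,0,0,0.5,-0.02,0,0,0,0,0,0.5,0,0,0,0,0,0,0.5]'
python3 - <<'E'
from h import *
s,p=wrist();print(s["ee_pos"],s["force"]);q=robot.read_camera("scene");t=robot.read_camera("top")
for c,nm in((q,"s"),(t,"t"),(p,"w")):
    for d in robot.trace(c,"large_bowl")[:2]:print(nm,d["confidence"],d["location"],circ(c,d["pixels"],.082))
print(Ro.from_euler("xyz",s["orientation"]).as_matrix().round(3))
E
```

```text
t: 15.53
ee_pos: [0.4988, 0.0113, 0.2014]
orientation: [-1.279, 1.565, 0.214]
force: [1.1, -0.2, -2.2]
finger_gap: 0.692
[0.49878873 0.01132929 0.20139513] [ 1.07303827 -0.2437993  -2.21299169]
s 0.56 [280.5, 357.2] (array([ 0.45116318, -0.28340292]), np.float64(0.09485277897080653), ((0.4449840188026428, -0.2797156572341919), 0.10314382612705231))
t 0.89 [234.1, 415.8] (array([ 0.46043612, -0.27513067]), np.float64(0.08966221945306006), ((0.46087464690208435, -0.27507680654525757), 0.09061290323734283))
w 0.63 [164.2, 64.3] (array([ 0.45963669, -0.26479567]), np.float64(0.09076429617030038), ((0.4638700783252716, -0.26235494017601013), 0.09522800892591476))
[[ 0.005 -0.997  0.078]
 [ 0.001  0.078  0.997]
 [-1.    -0.005  0.002]]
```

```bash
python3 -m jog '[0,0.002,-0.0289,0,0,0,0.5,0,0.002,-0.0289,0,0,0,0.5,0,0.002,-0.0289,0,0,0,0.5,0,0.002,-0.0289,0,0,0,0.5,0,0.002,-0.0289,0,0,0,0.5,0,0.002,-0.0289,0,0,0,0.5,0,0.002,-0.0289,0,0,0,0.5,0,0.002,-0.0289,0,0,0,0.5,0,0.002,-0.0289,0,0,0,0.5,0,0.002,-0.0289,0,0,0,0.5,0,0,0,0,0,0,0.5,0,0,0,0,0,0,0.5]'
python3 - <<'E'
from h import *
s,p=wrist();print(s["ee_pos"]);q=robot.read_camera("scene");t=robot.read_camera("top")
R=Ro.from_euler("xyz",s["orientation"]).as_matrix();print(R.round(3))
out=[]
a=np.linspace(0,2*np.pi,60);rim=np.c_[.4605+.09*np.cos(a),-.275+.09*np.sin(a),0*a+.082]
X=s["ee_pos"];b=X[2]-.0645+.018;spc=[X[0]+.004,X[1]]
sp=np.vstack([np.c_[spc[0]+.024*np.cos(a),spc[1]+.024*np.sin(a),0*a+b],np.c_[spc[0]+.031*np.cos(a),spc[1]+.031*np.sin(a),0*a+b+.009]])
for c,(r0,k,h,w) in((q,(150,280,190,160)),(p,(0,150,400,340))):
    f=400/h;im=cv2.resize(c["color"][r0:r0+h,k:k+w],None,fx=f,fy=f,interpolation=2)[:,:,::-1].copy()
    for P,col in((rim,(255,0,0)),(sp,(0,0,255))):
        for u in proj(c,P):cv2.circle(im,tuple(int(x) for x in (u-[k,r0]+.5)*f),1,col,-1)
    out.append(im)
cv2.imwrite("pics/b.png",np.hstack(out))
E
```

```text
t: 16.83
ee_pos: [0.4531, -0.2768, 0.1976]
orientation: [1.75, 1.569, -3.044]
force: [0.1, 1.3, -1.5]
finger_gap: 0.686
[ 0.45314071 -0.27680499  0.19760942]
[[-0.002 -0.997  0.081]
 [-0.     0.081  0.997]
 [-1.     0.002 -0.   ]]
```

View pics/b.png

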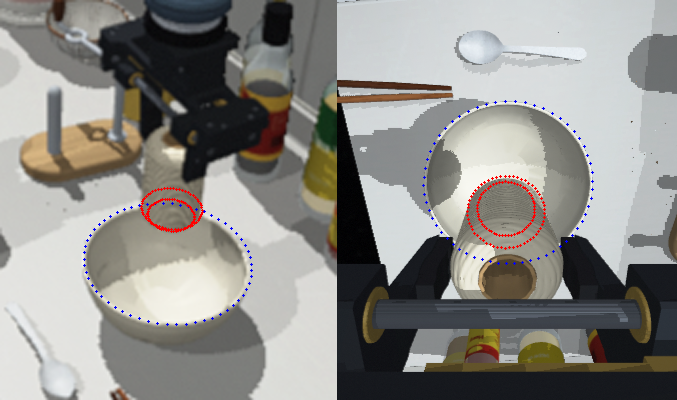

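The overlay of the bowl rim (blue) and spool bottom (red) fits the pictures in both views. I'll shift 4 mm and go down.

```bash
python3 -m jog '[0.02,-0.0033,0.0022,0,0,0,0.5,0.025,0,0,0,0,0,0.5,0.025,0,0,0,0,0,0.5,0.025,0,0,0,0,0,0.5,0.015,0,0,0,0,0,0.5,0.01,0,0,0,0,0,0.5,0,0,0,0,0,0,0.5,0,0,0,0,0,0,0.5]'
```

```text
t: 17.65
ee_pos: [0.4582, -0.2728, 0.0787]
orientation: [0.597, 1.57, 2.091]
force: [-0.2, 0.0, -1.9]
finger_gap: 0.69
```

```bash
python3 -m jog '[0.004,0.0015,-0.002,0,0,0,0.5,0.004,0,0,0,0,0,0.5,0.003,0,0,0,0,0,0.5,0.003,0,0,0,0,0,0.5,0.002,0,0,0,0,0,0.5,0,0,0,0,0,0,0.5,0,0,0,0,0,0,0.5]'
```

```text
t: 18.23
ee_pos: [0.4561, -0.2753, 0.0625]
orientation: [1.243, 1.571, 2.736]
force: [-0.8, 0.5, -1.1]
finger_gap: 0.689
```

```bash
python3 -m jog '[0.001,0,0,0,0,0,0.5,0.001,0,0,0,0,0,0.5,0.001,0,0,0,0,0,0.5,0,0,0,0,0,0,0.5]'
```

```text
t: 18.57
ee_pos: [0.4561, -0.2752, 0.0594]
orientation: [1.198, 1.571, 2.691]
force: [-1.1, -0.3, -1.8]
finger_gap: 0.689
```

```bash
python3 -m jog '[0.001,0,0,0,0,0,0.5,0.001,0,0,0,0,0,0.5,0,0,0,0,0,0,0.5]'; python3 -m jog '[0.001,0,0,0,0,0,0.5,0.0005,0,0,0,0,0,0.5,0,0,0,0,0,0,0.5]'
```

```text
t: 18.82
ee_pos: [0.4563, -0.2753, 0.0575]
orientation: [-1.543, 1.571, -0.05]
force: [-0.5, -0.1, -0.5]
finger_gap: 0.687
t: 19.07
ee_pos: [0.4571, -0.2756, 0.0573]
orientation: [-1.491, 1.569, 0.002]
force: [-2.1, 1.0, 11.1]
finger_gap: 0.686
```

Contact with the bowl floor at z = 0.0573. I'll ease off 1 mm and open gently.

```bash
python3 -m jog '[-0.001,0,0,0,0,0,0.5,0,0,0,0,0,0,0.5,0,0,0,0,0,0,0.72,0,0,0,0,0,0,0.76,0,0,0,0,0,0,0.82,0,0,0,0,0,0,0.9,0,0,0,0,0,0,0.95,0,0,0,0,0,0,0.95,0,0,0,0,0,0,0.95]' 10
python3 - <<'E'
from h import *
s,p=wrist();q=robot.read_camera("scene");print(s["force"],s["finger_gap"])
b=cv2.resize(q["color"][150:340,280:440],None,fx=2.1,fy=2.1)
b2=p["color"][:399,150:490]
cv2.imwrite("pics/r.png",np.hstack([b[:399],b2])[:,:,::-1])
E
```

```text
t: 19.82
ee_pos: [0.4561, -0.2753, 0.057]
orientation: [1.214, 1.571, 2.707]
force: [-0.0, 0.4, -0.3]
finger_gap: 0.95
[-0.02485602  0.35054977 -0.28181975] 0.9502312466454425
```

View pics/r.png

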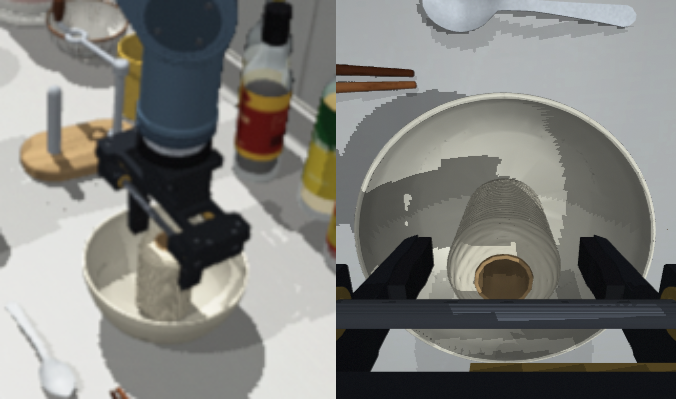

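The spool stands upright in the bowl, free of both fingers. I'll retreat straight up, then check.

```bash
python3 -m jog '[-0.01,0,0,0,0,0,0.95,-0.02,0,0,0,0,0,0.95,-0.03,0,0,0,0,0,0.95,-0.035,0,0,0,0,0,0.95,-0.035,0,0,0,0,0,0.95,-0.035,0,0,0,0,0,0.95,-0.03,0,0,0,0,0,0.95,0,0,0,0,0,0,0.95,0,0,0,0,0,0,0.95]'
python3 - <<'E'
from h import *
s,p=wrist();q=robot.read_camera("scene");t=robot.read_camera("top")
print(s["ee_pos"],s["force"])
a=np.linspace(0,2*np.pi,60);C=lambda x,y,r,z:np.c_[x+r*np.cos(a),y+r*np.sin(a),0*a+z]
out=[]
for c,(r0,k,h,w) in((q,(150,270,190,160)),(p,(0,170,400,330))):
    f=400/h;im=cv2.resize(c["color"][r0:r0+h,k:k+w],None,fx=f,fy=f,interpolation=2)[:,:,::-1].copy()
    for P,col in((C(.4605,-.275,.09,.082),(255,0,0)),(C(.4605,-.275,.024,.112),(0,0,255))):
        for u in proj(c,P):cv2.circle(im,tuple(int(x) for x in (u-[k,r0]+.5)*f),1,col,-1)
    out.append(im)
cv2.imwrite("pics/f.png",np.hstack(out))
for n,z in[("large_bowl",.082),("small_bowl",.064)]:
    for c in(t,p):
        for d in robot.trace(c,n)[:1]:print(n,d["confidence"],circ(c,d["pixels"],z)[:2])
d=robot.trace(q,"mug");print([(x["confidence"],x["location"]) for x in d])
E
```

```text
t: 20.67
ee_pos: [0.4571, -0.2759, 0.2542]
orientation: [-1.764, 1.567, -0.271]
force: [0.2, -0.2, -1.1]
finger_gap: 0.953
[ 0.45708573 -0.27585594  0.25420014] [ 0.20975729 -0.20543082 -1.14921146]
large_bowl 0.77 (array([ 0.4577317 , -0.26402544]), np.float64(0.0825964132380959))
large_bowl 0.76 (array([ 0.45993337, -0.27507743]), np.float64(0.08981901558730676))
small_bowl 0.66 (array([0.46122945, 0.25768328]), np.float64(0.06454078604782304))
[(0.68, [190.2, 348.1])]
```

View pics/f.png

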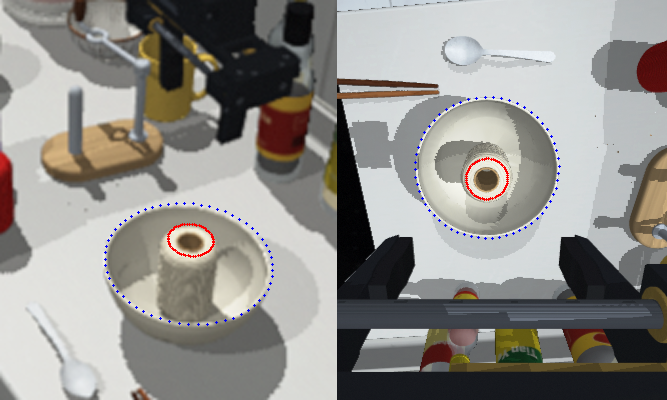

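The spool is upright and centred on the prediction to within 1–2 mm. The bowl is unmoved and the guide arm is aside, so I'll hand it in.

```bash
python3 -c "
from workcell import robot
print(robot.sign_off())"
```

```text
the job is handed in; nothing more can be done
None
```

The job is handed in at about 21 s of the 54 s allowed. I swung the guide arm roughly 80° to the small-bowl side. I then lifted the spool straight off its spindle and stood it on the floor of the large cream bowl.

**Last checks that agreed:**
- **Spool:** upright, with its top within about 2 mm of the bowl centre in the scene and wrist views.
- **Large bowl:** the rim fits its original position to about 1 mm from the wrist camera.
- **Small bowl:** within about 1.5 mm of where it started.
- **Guide arm and gripper:** the arm is still swung aside, and the gripper is clear and touching nothing.

**What failed or disagreed:**
- **Knob grips:** the first two slipped off. The visible finger ends sit about 20 mm higher and 6 mm further in than the reported tool point. Once I allowed for that, the third grip held.
- **Bowl from above:** the final top-camera fit of the large bowl was about 11 mm off, most likely because the arm was partly in the way.
- **Mug:** I checked it only by its outline in the scene picture. It was partly hidden behind the gripper there, but it looked undisturbed.

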